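# Open the spring tester's hood with a screwdriver and hold its handle at the red index

## Robot

A 6-joint arm with a two-finger parallel gripper is mounted at the origin on a cart in front of the work surface, level with it; the furniture and walls round the work are solid. World frame = base frame: x ahead of the robot, y to its left, z up, the work surface at z = 0. Lengths are in m, angles in rad, forces in N, time in s.
With the tool pointing down it reaches from about 0.35 to 0.725 m from the base axis. Payload 6 kg.
Tool frame: the origin (TCP) lies midway between the tips of the shut fingers; the grasp point (between the pads) lies 19 mm behind it; z points along the fingers, y is the line along which they close (so a half turn about z gives the same grasp; the last joint's range is limited). The gripper opens to 85 mm and grips with 20 to 120 N. Pads are 22 mm wide; open, the fingers measure 114 mm over their backs; the gripper's body (76 mm by 85 mm) begins 54 mm behind the grasp point. The pads swing forward as they close: fully open they stand 13 mm farther back than shut.
Start: joints at [1.558, 0.04, 0.085, 0, -1.615, -0.334], TCP at [0.204, 0.564, 0.231] pointing down, gripper open.
Joint ranges: [-2.56, 2.56], [-1.29, 2.01], [-1.08, 1.49], [-3.29, 1.98], [-2.81, -0.18], [-2.99, 2.99]. Speed limits (rad/s): [2.57, 2.57, 3.01, 3.14, 3.14, 3.14].

## Interface

Orientations are given as a unit quaternion [x, y, z, w].
In Python, from station import bot gives the robot as it stands. The module is installed in compiled form; this text tells all that it offers.
- The arm moves only by the tool arm_command, never from a script. Its argument "series" is one flat list of numbers, 6 for each row, row after row: the shift along the tool's x, y, z in m, then the turn, a rotation vector about the tool's x, y, z in rad. A call has exactly 5 rows; each row is the pose to reach, as a shift and turn from the pose commanded when the call began, along the tool's axes at that moment; what a row does not reach only later rows make up. A row lasts 1/12 s, in which the tool goes at most 41.7 mm and 7.16 degrees, less where a joint would pass 70% of its speed; a pose out of reach is approached as far as the arm can. A call with a gripper value outside its range is refused whole. "claw" is the finger opening in m, from 0 to 0.0854, set as the call begins (left out, the last holds). The fingers move at their own pace and stop on an object; "squeeze" is the grip in N (left out, the last holds). Time passes only in rows, so rows that repeat a pose let the fingers close, or fill a call up. It gives the time, the measured TCP pose, the force, the opening and the grip force at its end, in the units of the state.
- bot.state(): the state, without advancing time (a new reading comes with each control period).
- bot.camera(name): name is "scene" or "top" or "wrist"; returns a dict with "frame" (480x640x3 uint8, blue, green, red), "fx", "fy", "cx", "cy" (pixels), "k1" (the pictures are not rectified: a ray, as slopes to the right and down, at radius r is drawn at 1 + k1 r^2 times it, then the intrinsics apply), "eye" and "attitude" of the camera in the world; the wrist camera has in their place "T_tool_cam" (4x4, takes a point from camera to tool coordinates, whose origin is the TCP and whose axes are the flange's). Camera axes: x right, y up, looking along -z (the intrinsics and any distortion apply to the point x, -y, -z); pixel columns grow to the right and rows downward; lengths in m; the calibration is good to about 2 mm. A picture is of the moment at which its call begins: read the wrist's pose just before it. There is no depth.
- bot.sign_off(): hands the job in; it is judged then, once.
The state is a dict: "time": time; "q": joint angles; "qvel": joint speeds; "tau": joint torques, N m; "eef_pos": TCP position; "eef_rot": TCP orientation; "force": force on the tool from outside, world axes, zero at the start; "ft_torque": the same for the moment, N m; "grip_width": opening from 0.0 (shut) to 1.0 (fully open); "grasp_force": force on a finger pad.
Only numpy, scipy, OpenCV 4.12 (cv2) and the standard library are available. Lean on these libraries where they do the work, as an engineer would, in place of code of your own. Each camera call takes 0.05 s, during which the arm holds its last target. There are 200 camera calls.

## Task

Lever the grey hood of the blue spring tester open by the blade of the yellow screwdriver under its lip, not with the fingers, swing it past upright so that it stays open, and lay the screwdriver flat on the bench. Then take hold of the black spring-loaded handle inside, pull it out until its pointer lines up with the red index, and finish holding it there, still gripped. Leave the solder spool, the roll of masking tape and the dish of nuts alone.

Things in the scene. Friction and masses are not known exactly. Their poses are not given: they have to be found in the camera images.
- tester: The blue tester bed, 200 x 130 mm, fixed to the bench. Origin on the bench under the bed (the bed reaches from 95 mm in front of it to 105 mm behind it). Its x axis points away from the robot, from the pry lip towards the hinge; y to the left, z up. Top of its deck 30 mm above the bench.
- hood (a joint): Opening angle of the grey sheet hood over the bed, rad: 0 shut, 1.57 upright, stop at 2.0 (leaning back, away from the robot). Hood 138 long x 124 wide, its top 94 mm above the bench when shut, 100 g. A stiff hinge keeps it at any angle; it takes about 1 N at the lip to open.
- hood_hinge (a point): Middle of the hood's hinge line, fixed to the bed at its far end, 42 mm above the bench; the hinge line runs along the bed's y axis.
- hood_lip (a point): Middle of the front edge, at the underside, of the hood's steel pry lip; moves with the hood, 170 mm from the hinge line. The lip is a plate 4 mm thick, 100 mm wide, standing out 28 mm in front of the hood's front wall. With the hood shut its underside is 42 mm above the bench, and a slot 12 mm high lies open from the front between it and the bed's deck: the blade goes in level there.
- driver_grip (a point): Point on the axis of the yellow-handled screwdriver, 27 mm behind the front of the handle and 113 mm behind the blade's tip; lies 11 mm above the bench at the start. Whole length 170 mm, handle 82 mm long, 26 mm wide, 25 mm high, 70 g; round shaft 5 mm in diameter.
- driver_tip (a point): Tip of the screwdriver's shaft, on its axis. It lies 8 mm above the bench at the start, ahead of the handle as the robot sees it.
- handle (a joint): How far the handle is pulled out, m: 0 at rest, 0.060 at its stop. Pulled along the bed's -x direction against a spring: 3.6 N at rest plus 0.12 N a millimetre. Springs back when let go.
- handle_grip (a point): Point in the black upright handle at the height to grip it. The handle is 16 mm (along x) x 26 mm (along y), its top 80 mm above the bench; this point is 62 mm above the bench, and the flat carriage under it is 38 mm above the bench at its top. Behind the handle at rest, from 28 mm behind its centre, lies the spring barrel, 56 mm high. Covered by the hood until that is open.
- pointer (a point): Tip of the black-ended pointer that stands out from the handle's carriage to the -y side, just above the deck. It moves with the handle.
- index_line (a point): The line of the red index on its rail on the bed's -y side: where the pointer must stand. The index is 25 to 49 mm nearer to the robot, along the bed's x axis, than the pointer at rest. It does not move by itself.
- solder_spool: Spool of solder, 58 mm in diameter, 37 mm high, on the bench; leave alone. Origin under its centre.
- tape_masking: Roll of masking tape lying flat, 103 mm across, 25 mm high; leave alone. Origin under its centre.
- nut_dish: White dish of nuts, 110 mm across, 20 mm high; leave alone. Origin under its centre.
Mind the look-alikes: they are no part of the job. Of the things that look like the part that bears driver_grip, the largest one is meant.

How it is judged:
On the way, in this order (a step that is already met when the one before it is completed fails the run):
1. the hood is raised by the screwdriver past 0.3 rad, the robot itself not touching it (value of joint hood above 0.3 rad and contact force between driver and hood above 0.1 N and contact force between each of the arm, the fingers and hood below 0.3 N), for 0.1 s.
2. the hood stands open and the screwdriver lies released on the bench (value of joint hood above 1.5 rad and height (world z) of each of driver_grip, driver_tip below 0.025 m and contact force between the fingers and driver below 0.1 N and value of joint handle below 0.01 m), for 0.1 s.
At the end, for the whole second after the job is handed in: The robot's fingers hold the handle (over 3 N) with the pointer within 4 mm of the red index, still; the hood is open by more than 1.5 rad; the screwdriver lies flat on the bench, clear of the fingers and the handle (x of pointer in the frame of index_line between -0.004 and 0.004 m and velocity of joint handle between -0.01 and 0.01 m/s and contact force between the fingers and handle above 3 N and contact force between driver and handle below 0.2 N and value of joint hood above 1.5 rad and height (world z) of each of driver_grip, driver_tip below 0.025 m and contact force between the fingers and driver below 0.1 N); the arm keeps its last pose, push and grip.
It fails at once if the spool, the tape or the dish is shifted by more than 30 mm (distance of any of solder_spool, tape_masking, nut_dish from where it was at the start of the episode above 0.03 m).
It fails at once if the hood is pushed open by the robot's own fingers, hand or arm (value of joint hood between 0.02 and 1.5 rad and contact force between any of the fingers, the arm and hood above 0.5 N).
It fails at once if the screwdriver is dropped from more than 60 mm up (height (world z) of driver_grip above 0.06 m and contact force between the fingers and driver below 0.05 N and linear speed of driver above 0.4 m/s).
It also fails if it takes over 56 s, if anything falls off the work surface, if the arm or the gripper's body presses on something with over 40 N, if the wrist force passes 120 N, or if a joint passes its speed limit or range.

## Working session

There is one attempt and no reset: what is moved stays moved. The work goes in short steps, Python scripts to look and compute and a tool call to move; the robot and the scene stay as the last step left them, time stands still between calls to the robot, and variables do not carry over. Pictures are saved under pics/ and viewed, at most 10 in all, crops included, and the job is handed in when it is done.

Besides the shell and the picture viewer there is one more tool, called by a JSON object that holds its "api" and its "payload". arm_command: Moves the arm, as the interface text tells. Its arguments: {"type":"object","properties":{"series":{"type":"array"},"claw":{"type":"number"},"squeeze":{"type":"number"}},"required":["series"]}

```bash
mkdir -p pics; cat > h.py <<'E'
import numpy as np, cv2
from scipy.spatial.transform import Rotation as R
from station import bot
def att(a):
    a=np.array(a,float)
    return a if a.shape==(3,3) else R.from_quat(a).as_matrix()
def cam(n):
    s=bot.state(); c=bot.camera(n)
    if n=="wrist":
        T=np.eye(4); T[:3,:3]=att(s["eef_rot"]); T[:3,3]=s["eef_pos"]; T=T@np.array(c["T_tool_cam"])
        c["eye"],c["R"]=T[:3,3],T[:3,:3]
    else: c["R"]=att(c["attitude"]); c["eye"]=np.array(c["eye"])
    return c
def ray(c,u,v):
    K=np.array([[c["fx"],0,c["cx"]],[0,c["fy"],c["cy"]],[0,0,1.]])
    p=cv2.undistortPoints(np.array([[[u,v]]],float),K,np.array([c["k1"],0,0,0.]))[0,0]
    return c["R"]@np.array([p[0],-p[1],-1])
def onz(c,u,v,z):
    d=ray(c,u,v); return c["eye"]+d*(z-c["eye"][2])/d[2]
def proj(c,P):
    p=c["R"].T@(np.array(P)-c["eye"]); x,y=p[0]/-p[2],-p[1]/-p[2]; k=1+c["k1"]*(x*x+y*y)
    return c["fx"]*x*k+c["cx"],c["fy"]*y*k+c["cy"]
E
python3 - <<'E'
from h import *
s=bot.state(); print({k:np.round(v,3) for k,v in s.items()})
import pickle
for n in("scene","top"):
    c=cam(n); cv2.imwrite(f"pics/{n}0.png",c["frame"]); pickle.dump(c,open(n+".pkl","wb")); print(n,c["eye"],c["attitude"],c["k1"],c["fx"])
E
```

```text
{'time': np.float64(0.0), 'q': array([ 1.558,  0.041,  0.084, -0.   , -1.615, -0.334]), 'qvel': array([-0.   ,  0.001, -0.   ,  0.   , -0.   , -0.   ]), 'tau': array([-0.0000e+00, -3.6821e+01,  3.4741e+01,  6.9320e+00, -5.0000e-03,
        0.0000e+00]), 'eef_pos': array([0.204, 0.564, 0.23 ]), 'eef_rot': array([ 0.985, -0.173, -0.   ,  0.001]), 'force': array([-0.227,  0.496, -0.395]), 'ft_torque': array([ 0.029, -0.032, -0.03 ]), 'grasp_force': np.float64(0.0), 'grip_width': np.float64(1.0)}
scene [-0.1896865  -0.57295604  0.89134083] [ 0.37046535 -0.18521858 -0.3975745   0.81876982] 0.005408395215526542 530.1175717561149
top [0.4798018  0.00600058 1.43757253] [ 0.0189554  -0.02196592 -0.69821356  0.71530134] 0.015095075309651658 573.1418415348247
```

View pics/top0.png

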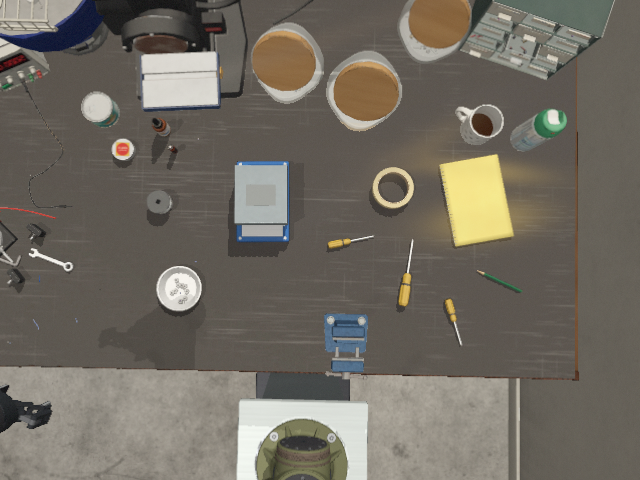

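View pics/scene0.png

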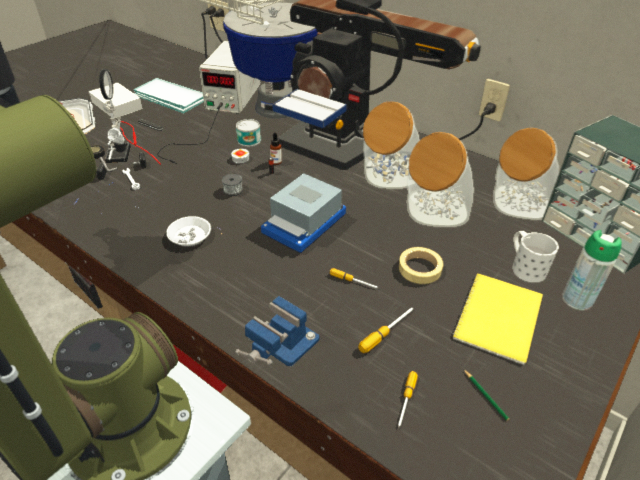

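Three yellow-handled screwdrivers appear in the top view: (340,243), (405,290) and (451,307). The one at (405,290), with its tip at (412,240), is clearly the longest, so it is the one meant. The tester is at (262,202), with its lip toward the robot. I'll measure both and enlarge the driver to confirm.

```bash
python3 - <<'E'
from h import *
import pickle
c=pickle.load(open("top.pkl","rb")); s=pickle.load(open("scene.pkl","rb"))
f=c["frame"]; hsv=cv2.cvtColor(f,cv2.COLOR_BGR2HSV)
y=cv2.inRange(hsv,(15,130,100),(32,255,255))
n,l,st,ce=cv2.connectedComponentsWithStats(y)
for i in range(1,n):
    if 40<st[i,4]<3000:
        pts=np.argwhere(l==i)[:,::-1].astype(np.float32); r=cv2.minAreaRect(pts)
        print("yel",st[i],ce[i].round(1),np.round(r[1],1),r[2],onz(c,*ce[i],.012).round(4))
# driver shaft: bright pixels
g=f[232:275,398:420].astype(int).sum(2)
for v in range(234,274,3):
    row=f[v,400:420].astype(int).sum(1); print(v,400+row.argmax(),row.max(),end="; ")
b=cv2.inRange(hsv,(95,120,60),(125,255,255)); b[:,:220]=0;b[:,310:]=0;b[:150]=0;b[260:]=0
pts=np.argwhere(b)[:,::-1].astype(np.float32); r=cv2.minAreaRect(pts); print("\nbox",r)
for p in cv2.boxPoints(r): print(p,onz(c,*p,.03).round(4))
a=cv2.resize(f[225:325,330:480],(600,400),interpolation=cv2.INTER_CUBIC)
b=cv2.resize(f[150:250,222:302],(320,400),interpolation=cv2.INTER_CUBIC)
cv2.imwrite("pics/crop.png",np.hstack([a,b])[:, :800])
E
```

```text
yel [ 410    0   60   48 1929] [441.8  23.9] [47. 59.] 90.0 [ 1.1071 -0.3301  0.012 ]
yel [254  35  39  16 165] [271.8  40.9] [11.9 39.8] 70.90650939941406 [1.052  0.1005 0.012 ]
yel [258  56  57  34 923] [290.4  75.6] [26.  57.5] 70.20112609863281 [0.9641 0.0511 0.012 ]
yel [ 334   64   64   57 2663] [365.1  92.7] [63.9 53.3] 10.885526657104492 [ 0.9249 -0.1385  0.012 ]
yel [328 239  15  10 100] [334.9 243.4] [ 7.2 13.9] 77.47119140625 [ 0.5421 -0.0704  0.012 ]
yel [402 273   9  11  73] [406.4 278. ] [7.8 9.5] 8.130102157592773 [ 0.4605 -0.2496  0.012 ]
yel [398 285  13  21 204] [403.9 294.9] [10.2 20.4] 8.130102157592773 [ 0.4186 -0.2439  0.012 ]
yel [445 299  10  15 106] [449.3 305.9] [14.3  7.5] 75.96376037597656 [ 0.3945 -0.3567  0.012 ]
234 417 291; 237 402 291; 240 412 629; 243 412 701; 246 411 697; 249 411 711; 252 410 691; 255 410 721; 258 410 697; 261 409 725; 264 409 702; 267 408 718; 270 408 707; 273 407 525; 
box ((262.5, 200.99996948242188), (50.99999237060547, 79.99998474121094), 0.0)
[237.      240.99997] [0.5415 0.1712 0.03  ]
[237.      160.99997] [0.7397 0.1773 0.03  ]
[288.      160.99997] [0.7428 0.0511 0.03  ]
[288.      240.99997] [0.5445 0.046  0.03  ]
```

View pics/crop.png

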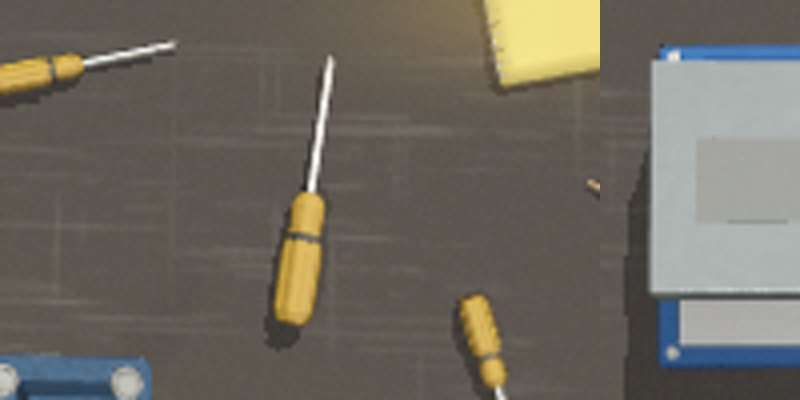

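The crop confirms it: the middle driver is the largest of the three. Next I'll work out its pose, the lip, and the first move.

```bash
cat >> h.py <<'E'
def rot(yaw,tilt):  # degrees; tool x along yaw, fingers down, leaning forward by tilt
    return (R.from_euler('z',yaw,degrees=True)*R.from_euler('y',-tilt,degrees=True)*R.from_matrix(np.diag([1.,-1,-1])))
def rel(p,Rt,p0=None,R0=None):
    s=bot.state()
    p0=np.array(s["eef_pos"]) if p0 is None else np.array(p0); R0=R.from_matrix(att(s["eef_rot"])) if R0 is None else R0
    return np.r_[R0.inv().apply(np.array(p)-p0),(R0.inv()*Rt).as_rotvec()].round(4).tolist()
E
python3 - <<'E'
from h import *
import pickle
c=pickle.load(open("top.pkl","rb"))
tip=onz(c,412.3,239.5,.008); rear=onz(c,402.8,305.5,.012); d=rear-tip
yaw=np.degrees(np.arctan2(-d[1],-d[0])); print(tip,rear,np.linalg.norm(d),yaw)
u=-d/np.linalg.norm(d); g=tip-u*.131; print("grip",g)
for n,v in (("lip px",236.5),): print(onz(c,262,v,.046))
print(onz(c,264,224,.05))
R1=rot(yaw,15)
p1=[.45,.2,.23]; Ra=rot(-10,0)
print(rel(p1,Ra)); p2=[g[0],g[1],.12]; print(rel(p2,R1,p1,Ra))
E
```

```text
[ 0.55681596 -0.26374393  0.008     ] [ 0.39254545 -0.24161595  0.012     ] 0.1658024386833353 -7.671820229261762
grip [ 0.42702633 -0.24626068  0.01116039]
[0.55319029 0.10894083 0.046     ]
[0.58346204 0.10466142 0.05      ]
[0.3553, 0.2586, 0.0008, 0.0017, -0.0, -0.1723]
[0.0549, 0.4435, 0.11, 0.0053, 0.2618, -0.0404]
```

{"api": "arm_command", "payload": {"series": [0.13,0.09,0,0,0,0,0.13,0.09,0,0,0,0,0.13,0.09,0,0,0,0,0.13,0.09,0,0,0,0,0.13,0.09,0,0,0,0], "claw": 0.0854}}

```text
time: 0.52
eef_pos: [0.2981, 0.4318, 0.2323]
eef_rot: [0.985, -0.174, 0.0, -0.0]
force: [-0.5, 2.1, 1.2]
grip_width: 1.002
grasp_force: 0.0
```

{"api": "arm_command", "payload": {"series": [0.12,0.15,0,0,0,0,0.12,0.15,0,0,0,0,0.12,0.15,0,0,0,0,0.12,0.15,0,0,0,0,0.12,0.15,0,0,0,0]}}

```text
time: 0.93
eef_pos: [0.3579, 0.2509, 0.2316]
eef_rot: [0.985, -0.173, 0.0, -0.0]
force: [0.1, 1.0, 0.6]
grip_width: 1.002
grasp_force: 0.0
```

{"api": "arm_command", "payload": {"series": [0.1,0.16,0.02,0,0,0,0.1,0.16,0.02,0,0,0,0.1,0.16,0.02,0,0,0,0.1,0.16,0.02,0,0,0,0.1,0.16,0.02,0,0,0]}}

```text
time: 1.35
eef_pos: [0.397, 0.0662, 0.211]
eef_rot: [0.985, -0.173, 0.0, 0.0]
force: [0.7, 0.3, -0.1]
grip_width: 1.0
grasp_force: 0.0
```

```bash
python3 - <<'E'
from h import *
s=bot.state(); print(s["time"],s["eef_pos"],s["q"]); print(rel([.427,-.2463,.11],rot(-7.7,15)))
E
```

```text
1.35 [0.39696603 0.06617329 0.21098535] [ 6.75469424e-01 -5.16085222e-01 -4.14292035e-01  1.91106527e-04
 -1.67266511e+00  5.47150782e-01]
[0.1348, 0.2835, 0.101, 0.0282, 0.2607, -0.2126]
```

{"api": "arm_command", "payload": {"series": [0.07,0.15,0.03,0,0,0,0.07,0.15,0.03,0,0,0,0.07,0.15,0.03,0,0,0,0.07,0.15,0.03,0,0,0,0.07,0.15,0.03,0,0,0]}}

```text
time: 1.77
eef_pos: [0.4105, -0.1014, 0.1794]
eef_rot: [0.984, -0.176, -0.002, 0.001]
force: [-0.2, 1.3, -0.9]
grip_width: 0.997
grasp_force: 0.0
```

{"api": "arm_command", "payload": {"series": [0.065,0.1335,0.071,0.028,0.261,-0.213,0.065,0.1335,0.071,0.028,0.261,-0.213,0.065,0.1335,0.071,0.028,0.261,-0.213,0.065,0.1335,0.071,0.028,0.261,-0.213,0.065,0.1335,0.071,0.028,0.261,-0.213]}}

```text
time: 2.18
eef_pos: [0.4241, -0.2475, 0.105]
eef_rot: [0.989, -0.069, 0.127, 0.008]
force: [-1.0, 2.2, -0.3]
grip_width: 0.997
grasp_force: 0.0
```

```bash
python3 - <<'E'
from h import *
s=bot.state(); print(s["time"],s["eef_pos"],s["q"].round(2)); print(rel([.427,-.2463,.11],rot(-7.7,15)))
c=cam("wrist"); f=c["frame"]; cv2.imwrite("pics/w1.png",f)
hsv=cv2.cvtColor(f,cv2.COLOR_BGR2HSV)
y=cv2.inRange(hsv,(15,130,80),(32,255,255)); y=cv2.morphologyEx(y,cv2.MORPH_CLOSE,np.ones((25,25)))
n,l,st,ce=cv2.connectedComponentsWithStats(y)
for i in range(1,n):
    if st[i,4]>800:
        r=cv2.minAreaRect(np.argwhere(l==i)[:,::-1].astype(np.float32)); print(st[i],np.round(r[0]),np.round(r[1]),r[2])
        b=cv2.boxPoints(r); print([onz(c,*p,.013).round(3).tolist() for p in b], onz(c,*r[0],.016))
for P in ([.427,-.2463,.011],[.5568,-.2637,.008],[.3925,-.2416,.012]): print(np.round(proj(c,P)))
E
```

```text
2.1833 [ 0.42411734 -0.2474779   0.10499359] [-0.11 -0.48 -0.61  0.01 -1.19  1.54]
[0.0039, -0.0016, -0.0042, 0.0004, 0.0067, -0.0052]
[  428     0   212    95 12821] [534.  21.] [100. 193.] 73.45105743408203
[[0.614, -0.353, 0.013], [0.652, -0.516, 0.013], [0.569, -0.521, 0.013], [0.539, -0.362, 0.013]] [ 0.58870717 -0.42990836  0.016     ]
[  45  127   77   44 1770] [ 83. 148.] [26. 79.] 66.80140686035156
[[0.545, -0.049, 0.013], [0.558, -0.11, 0.013], [0.539, -0.116, 0.013], [0.525, -0.055, 0.013]] [ 0.54062186 -0.0852252   0.016     ]
[ 301  207   36  115 3615] [318. 264.] [114.  35.] 90.0
[[0.475, -0.239, 0.013], [0.471, -0.264, 0.013], [0.389, -0.252, 0.013], [0.392, -0.227, 0.013]] [ 0.4323178  -0.24571412  0.016     ]
[ 455  268   45   73 1645] [478. 305.] [78. 26.] 66.80140686035156
[[0.411, -0.34, 0.013], [0.416, -0.359, 0.013], [0.359, -0.376, 0.013], [0.355, -0.357, 0.013]] [ 0.38647329 -0.35656303  0.016     ]
[320. 270.]
[319.  92.]
[321. 318.]
```

View pics/w1.png

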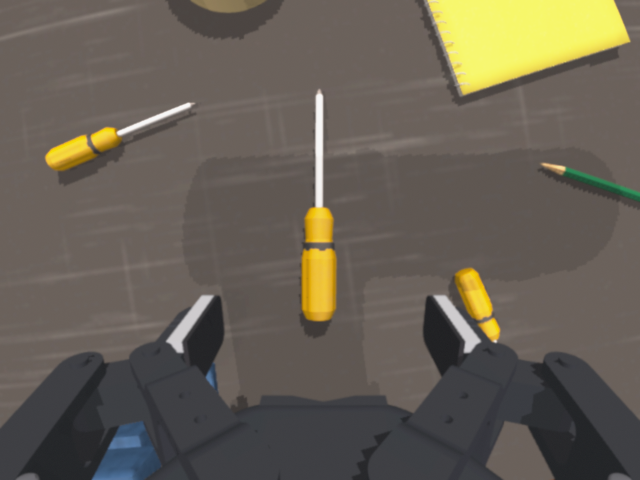

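The wrist view shows the big driver centred between the fingers, with its tip at (319,92) and handle from (318,207) to (318,320). I'll go down and grip it.

{"api": "arm_command", "payload": {"series": [-0.006,0,0.025,0,0.007,-0.005,-0.012,-0.001,0.05,0,0.007,-0.005,-0.017,-0.002,0.075,0,0.007,-0.005,-0.02,-0.002,0.09,0,0.007,-0.005,-0.021,-0.002,0.096,0,0.007,-0.005]}}

```text
time: 2.65
eef_pos: [0.4317, -0.2406, 0.0096]
eef_rot: [0.989, -0.063, 0.132, 0.009]
force: [-0.0, 0.1, -0.3]
grip_width: 1.001
grasp_force: 0.0
```

{"api": "arm_command", "payload": {"series": [0,0,0,0,0,0,0,0,0,0,0,0,0,0,0,0,0,0,0,0,0,0,0,0,0,0,0,0,0,0], "claw": 0.0, "squeeze": 100}}

```text
time: 3.07
eef_pos: [0.4332, -0.2421, 0.0135]
eef_rot: [0.989, -0.063, 0.135, 0.009]
force: [-0.9, -0.1, 1.1]
grip_width: 0.301
grasp_force: 0.5
```

{"api": "arm_command", "payload": {"series": [0,0,0,0,0,0,0,0,0,0,0,0,0,0,0,0,0,0,0,0,0,0,0,0,0,0,0,0,0,0]}}

```text
time: 3.48
eef_pos: [0.4335, -0.2425, 0.014]
eef_rot: [0.989, -0.063, 0.135, 0.01]
force: [-1.0, 0.9, 6.5]
grip_width: 0.223
grasp_force: 97.3
```

The commanded pose was higher than the one I measured, so the grip sits too near the top of the handle (19 mm wide). I'll open, go 8 mm lower and grip again.

{"api": "arm_command", "payload": {"series": [0,0,0,0,0,0,0,0,0,0,0,0,0,0,0,0,0,0,-0.003,0,0.003,0,0,0,-0.006,0,0.007,0,0,0], "claw": 0.06}}

```text
time: 3.9
eef_pos: [0.4286, -0.2415, 0.0036]
eef_rot: [0.989, -0.063, 0.134, 0.009]
force: [0.6, -0.7, -1.7]
grip_width: 0.702
grasp_force: 0.0
```

{"api": "arm_command", "payload": {"series": [0,0,0,0,0,0,0,0,0,0,0,0,0,0,0,0,0,0,0,0,0,0,0,0,0,0,0,0,0,0], "claw": 0.0, "squeeze": 100}}

```text
time: 4.32
eef_pos: [0.4288, -0.2417, 0.0042]
eef_rot: [0.989, -0.063, 0.134, 0.009]
force: [-1.0, -0.5, 1.0]
grip_width: 0.251
grasp_force: 98.2
```

{"api": "arm_command", "payload": {"series": [0,0,0,0,0,0,0,0,0,0,0,0,0,0,0,0,0,0,0,0,0,0,0,0,0,0,0,0,0,0]}}

```text
time: 4.73
eef_pos: [0.4289, -0.2417, 0.0042]
eef_rot: [0.989, -0.063, 0.134, 0.009]
force: [-1.8, -0.1, 4.1]
grip_width: 0.255
grasp_force: 98.4
```

{"api": "arm_command", "payload": {"series": [0.005,0,-0.02,0,0,0,0.012,0,-0.045,0,0,0,0.02,0,-0.075,0,0,0,0.028,0,-0.105,0,0,0,0.034,0,-0.125,0,0,0]}}

```text
time: 5.15
eef_pos: [0.4286, -0.2414, 0.1361]
eef_rot: [0.989, -0.063, 0.135, 0.01]
force: [0.2, -1.2, -0.4]
grip_width: 0.246
grasp_force: 98.3
```

```bash
python3 - <<'E'
from h import *
s=bot.state(); print(s["time"],s["eef_pos"],s["grip_width"],R.from_quat(s["eef_rot"]).as_matrix().round(3).tolist()); print(rel([.392,.109,.12],rot(1.6,15)))
c=cam("wrist"); f=c["frame"]; cv2.imwrite("pics/w2.png",f)
E
```

```text
5.15 [ 0.42855982 -0.24142826  0.13610706] 0.24637848670708118 [[0.956, -0.127, 0.265], [-0.122, -0.992, -0.036], [0.268, 0.002, -0.963]]
[-0.0821, -0.343, -0.0067, 0.0427, -0.0092, -0.1496]
```

View pics/w2.png

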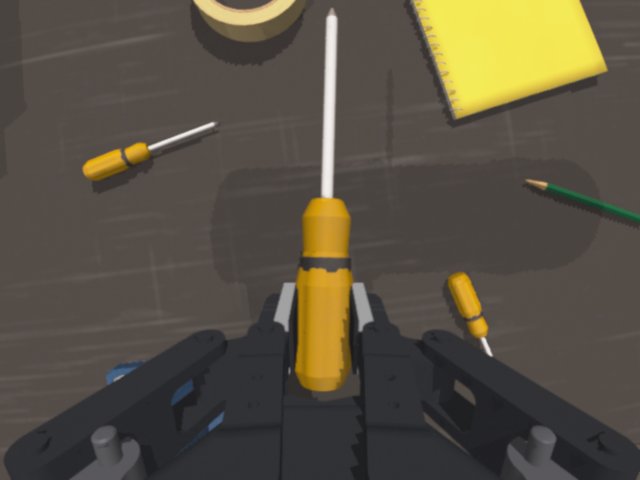

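The driver is held straight between the pads, with its tip at (331,10). I'll carry it to the front of the tester.

{"api": "arm_command", "payload": {"series": [-0.042,-0.17,0,0,0,0,-0.042,-0.17,0,0,0,0,-0.042,-0.17,0,0,0,0,-0.042,-0.17,0,0,0,0,-0.042,-0.17,0,0,0,0]}}

```text
time: 5.62
eef_pos: [0.4092, -0.0618, 0.1204]
eef_rot: [0.989, -0.059, 0.134, 0.008]
force: [-0.3, -0.5, -0.6]
grip_width: 0.247
grasp_force: 98.5
```

{"api": "arm_command", "payload": {"series": [-0.04,-0.173,0,0.043,-0.009,-0.15,-0.04,-0.173,0,0.043,-0.009,-0.15,-0.04,-0.173,0,0.043,-0.009,-0.15,-0.04,-0.173,0,0.043,-0.009,-0.15,-0.04,-0.173,0,0.043,-0.009,-0.15]}}

```text
time: 6.03
eef_pos: [0.392, 0.1136, 0.1095]
eef_rot: [0.991, 0.017, 0.129, -0.003]
force: [-0.5, 0.2, -0.9]
grip_width: 0.25
grasp_force: 98.6
```

{"api": "arm_command", "payload": {"series": [0,0,0,0,0,0,0,0,0,0,0,0,0,0,0,0,0,0,0,0,0,0,0,0,0,0,0,0,0,0]}}

```text
time: 6.45
eef_pos: [0.3937, 0.1079, 0.1111]
eef_rot: [0.991, 0.013, 0.13, -0.002]
force: [0.1, -0.1, -0.9]
grip_width: 0.247
grasp_force: 98.6
```

```bash
python3 - <<'E'
from h import *
s=bot.state(); print(s["time"],s["eef_pos"],s["grip_width"],R.from_quat(s["eef_rot"]).as_matrix().round(3).tolist())
c=cam("wrist"); cv2.imwrite("pics/w3.png",c["frame"])
t=cam("top"); k=cam("scene"); import pickle; pickle.dump((c,t,k),open("pre.pkl","wb"))
b=cv2.resize(t["frame"][170:290,220:320],(500,600),interpolation=cv2.INTER_CUBIC)
e=[.53,.109,.13]; u,v=map(int,proj(k,e)); print(u,v,proj(t,e),proj(c,e))
v0,u0=max(v-90,0),max(u-60,0)
print(v0,u0); a=cv2.resize(k["frame"][v0:v0+200,u0:u0+100],(300,600),interpolation=cv2.INTER_CUBIC)
cv2.imwrite("pics/pre.png",np.hstack([b,a]))
E
```

```text
6.45 [0.39371384 0.10794893 0.11108426] 0.24660279613197475 [[0.966, 0.026, 0.257], [0.025, -1.0, 0.008], [0.257, -0.001, -0.966]]
274 205 (np.float64(259.01562474550303), np.float64(244.64062897044738)) (np.float64(328.3030943707932), np.float64(-25.11426646893014))
115 214
```

View pics/w3.png

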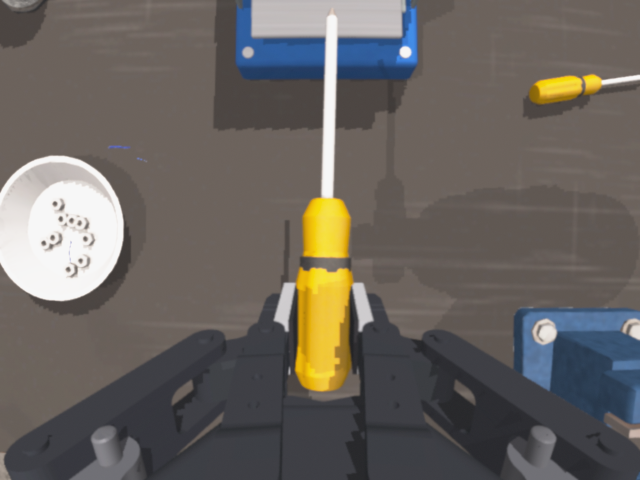

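View pics/pre.png

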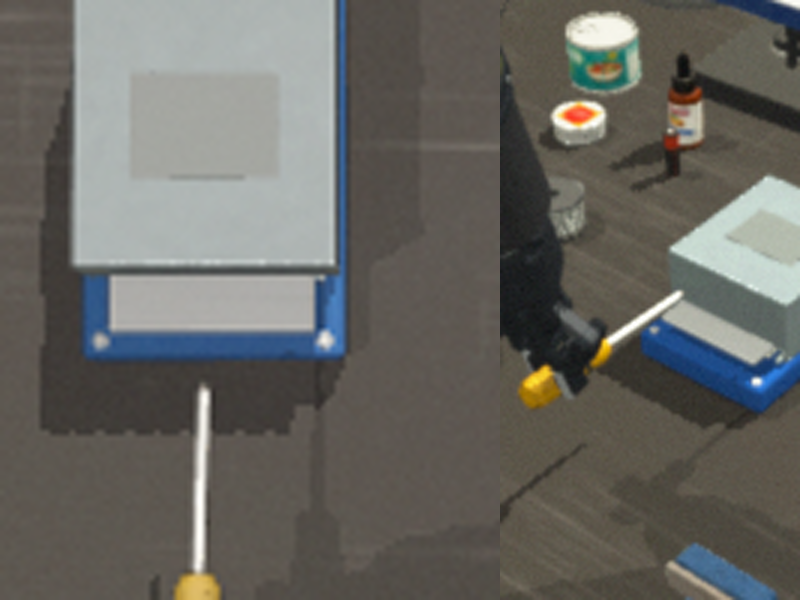

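The tip is at (331,12) in the wrist view. It shows at about (261,246.6) in the top view and (275,212.7) in the scene view. The lip's front edge runs from (252,38) to (402,38) in the wrist view.

```bash
cat >> h.py <<'E'
def tri(obs):
    A=np.zeros((3,3)); b=np.zeros(3)
    for c,u,v in obs:
        d=ray(c,u,v); d/=np.linalg.norm(d); M=np.eye(3)-np.outer(d,d); A+=M; b+=M@c["eye"]
    P=np.linalg.solve(A,b); return P,[np.round(np.array(proj(c,P))-[u,v],1).tolist() for c,u,v in obs]
E
python3 - <<'E'
from h import *
import pickle
c,t,k=pickle.load(open("pre.pkl","rb"))
tip,e=tri([(c,331.5,12),(t,260.8,246.8),(k,275,212.7)]); print("tip",tip,e)
for n,cc,ps in(("w",c,[(252,38),(402,38)]),("t",t,[(241.6,236.3),(283,236.3)])):
    print(n,[onz(cc,*p,.046).round(4).tolist() for p in ps])
print("deck front",[onz(c,*p,.030).round(4).tolist() for p in ((238,69),(415,66))],onz(t,262,241.2,.03))
s=bot.state();T=R.from_quat(s["eef_rot"]); print("tip in tool",T.inv().apply(tip-s["eef_pos"]).round(4), "shaft base",tri([(c,327,195),(t,220+199/5,170+570/5)]))
E
```

```text
tip [0.52630984 0.10634258 0.11209632] [[1.9, -1.3], [-0.1, -0.2], [-0.5, 0.2]]
w [[0.5504, 0.1582, 0.046], [0.553, 0.0602, 0.046]]
t [[0.5525, 0.1585, 0.046], [0.5549, 0.0579, 0.046]]
deck front [[0.5371, 0.1708, 0.03], [0.5425, 0.0473, 0.03]] [0.54247272 0.10979447 0.03      ]
tip in tool [0.1283 0.0055 0.0332] shaft base (array([0.44057941, 0.10640755, 0.11586016]), [[1.6, 1.0], [-0.3, -0.2]])
```

{"api": "arm_command", "payload": {"series": [-0.005,0,0.02,0,0,0,-0.01,-0.001,0.037,0,0,0,-0.015,-0.002,0.055,0,0,0,-0.019,-0.003,0.07,0,0,0,-0.02,-0.003,0.0735,0,0,0]}}

```text
time: 7.02
eef_pos: [0.392, 0.1108, 0.0319]
eef_rot: [0.992, 0.014, 0.128, -0.001]
force: [-0.6, -0.6, -1.2]
grip_width: 0.252
grasp_force: 98.6
```

{"api": "arm_command", "payload": {"series": [0,0,0,0,0,0,0,0,0,0,0,0,0,0,0,0,0,0,0,0,0,0,0,0,0,0,0,0,0,0]}}

```text
time: 7.43
eef_pos: [0.3933, 0.1123, 0.0358]
eef_rot: [0.991, 0.014, 0.13, -0.003]
force: [0.3, -0.8, -0.0]
grip_width: 0.249
grasp_force: 98.6
```

```bash
python3 - <<'E'
from h import *
s=bot.state(); T=R.from_quat(s["eef_rot"]); print(s["time"],s["eef_pos"],s["force"]); print("tip",T.apply([.1283,.0055,.0332])+s["eef_pos"])
k=cam("scene");t=cam("top");c=cam("wrist")
P=T.apply([.1283,.0055,.0332])+s["eef_pos"]; u,v=map(int,proj(k,P));print(u,v)
a=cv2.resize(k["frame"][v-50:v+50,u-50:u+50],(500,500),interpolation=cv2.INTER_CUBIC); b=cv2.resize(c["frame"][:120,200:450],(300,500))
# bright shaft tip in scene
cv2.imwrite("pics/s4.png",np.hstack([a,b])); import pickle; pickle.dump((c,t,k),open("p4.pkl","wb"))
E
```

```text
7.4333 [0.39325904 0.11227433 0.03577706] [ 0.30206619 -0.78963492 -0.04427408]
tip [0.5258837  0.11051697 0.03677257]
274 236
```

View pics/s4.png

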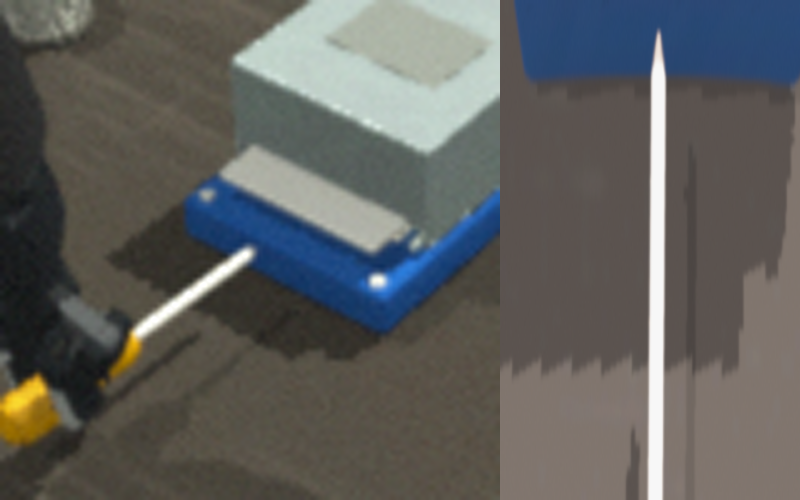

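The tip stands just before the deck at slot height, where I predicted (crop centre). Going in level, 50 mm.

{"api": "arm_command", "payload": {"series": [0.01,0,0.0025,0,0,0,0.02,0,0.005,0,0,0,0.029,0,0.0077,0,0,0,0.0385,0,0.0103,0,0,0,0.048,0,0.0128,0,0,0]}}

```text
time: 8.0
eef_pos: [0.4432, 0.1134, 0.0349]
eef_rot: [0.991, 0.014, 0.13, -0.002]
force: [0.9, -0.0, -0.9]
grip_width: 0.246
grasp_force: 98.7
```

{"api": "arm_command", "payload": {"series": [0,0,0,0,0,0,0,0,0,0,0,0,0,0,0,0,0,0,0,0,0,0,0,0,0,0,0,0,0,0]}}

```text
time: 8.42
eef_pos: [0.4424, 0.1136, 0.035]
eef_rot: [0.991, 0.014, 0.13, -0.003]
force: [0.6, -0.7, -0.6]
grip_width: 0.251
grasp_force: 98.6
```

```bash
python3 - <<'E'
from h import *
s=bot.state(); T=R.from_quat(s["eef_rot"]); P0=np.array(s["eef_pos"]); print(s["time"],P0,s["force"],s["q"].round(2)); tip=T.apply([.1283,.0055,.0332])+P0; print("tip",tip)
# arc plan: contact on shaft at lip edge; driver pitches down phi
H=np.array([.552+.170,.042]); z0=.039
for th in range(0,71,5):
    phi=min(th*.3,20); lip=H+.170*np.array([-np.cos(np.radians(th)),np.sin(np.radians(th))])
    lip+=.0025*np.array([-np.sin(np.radians(phi)),-np.cos(np.radians(phi))])  # shaft axis under edge
    tp=lip+.024*np.array([np.cos(np.radians(phi)),-np.sin(np.radians(phi))])
    Rt=R.from_euler('y',phi,degrees=True)*T
    p=np.array([tp[0],tip[1]+(tp[0]-tip[0])*.025,tp[1]])-Rt.apply([.1283,.0055,.0332])
    print(th,phi,p.round(3),np.round(rel(p,Rt),3).tolist())
E
```

```text
8.4167 [0.44240861 0.11358322 0.03504991] [ 0.59598313 -0.68612131 -0.58266648] [ 0.85 -0.6  -0.88  0.21 -1.12  0.67]
tip [0.57503473 0.11190836 0.03599195]
0 0.0 [0.443 0.114 0.039] [0.002, -0.0, -0.003, 0.0, -0.0, 0.0]
5 1.5 [0.444 0.114 0.056] [0.007, -0.0, -0.02, 0.001, -0.026, 0.0]
10 3.0 [0.446 0.114 0.074] [0.013, -0.0, -0.036, 0.001, -0.052, 0.0]
15 4.5 [0.449 0.114 0.091] [0.021, -0.0, -0.052, 0.002, -0.078, 0.001]
20 6.0 [0.454 0.114 0.108] [0.03, -0.0, -0.068, 0.003, -0.105, 0.001]
25 7.5 [0.46  0.114 0.125] [0.04, -0.0, -0.082, 0.004, -0.131, 0.001]
30 9.0 [0.467 0.114 0.141] [0.051, -0.0, -0.096, 0.004, -0.157, 0.001]
35 10.5 [0.475 0.114 0.156] [0.063, 0.0, -0.108, 0.005, -0.183, 0.002]
40 12.0 [0.485 0.115 0.17 ] [0.076, 0.0, -0.12, 0.006, -0.209, 0.002]
45 13.5 [0.495 0.115 0.184] [0.09, 0.0, -0.13, 0.006, -0.236, 0.002]
50 15.0 [0.507 0.115 0.197] [0.104, 0.0, -0.14, 0.007, -0.262, 0.002]
55 16.5 [0.519 0.115 0.209] [0.119, 0.0, -0.148, 0.008, -0.288, 0.002]
60 18.0 [0.533 0.116 0.22 ] [0.135, 0.0, -0.155, 0.009, -0.314, 0.003]
65 19.5 [0.547 0.116 0.229] [0.151, 0.0, -0.161, 0.009, -0.34, 0.003]
70 20 [0.561 0.116 0.236] [0.166, 0.0, -0.163, 0.01, -0.349, 0.003]
```

Lifting along the lip's arc.

{"api": "arm_command", "payload": {"series": [0.005,0,-0.014,0,-0.016,0,0.008,0,-0.023,0.001,-0.031,0,0.012,0,-0.033,0.001,-0.047,0,0.016,0,-0.043,0.002,-0.063,0,0.021,0,-0.052,0.002,-0.078,0]}}

```text
time: 8.83
eef_pos: [0.4489, 0.1136, 0.0908]
eef_rot: [0.996, 0.014, 0.09, -0.003]
force: [-0.8, 0.9, -1.7]
grip_width: 0.253
grasp_force: 98.6
```

```bash
cat > arc.py <<'E'
from h import *
import sys,pickle
s=bot.state(); T=R.from_quat(s["eef_rot"]); P0=np.array(s["eef_pos"]); tip=T.apply([.1283,.0055,.0332])+P0
d=T.apply([np.cos(np.radians(15)),0,np.sin(np.radians(15))]); pitch=-np.degrees(np.arcsin(d[2])) 
print(s["time"],P0.round(4),"tip",tip.round(4),"pitch",pitch.round(1),"F",np.round(s["force"],1),"w",s["grip_width"].round(3),"q",s["q"].round(2))
H=np.array([.722,.042])
for th in map(float,sys.argv[1:]):
    phi=min(th*.3,20); a,b=np.radians(th),np.radians(phi)
    lip=H+.170*np.array([-np.cos(a),np.sin(a)])-.0025*np.array([np.sin(b),np.cos(b)])
    tp=lip+.024*np.array([np.cos(b),-np.sin(b)])
    Rt=rot(1.5,15-phi)
    p=np.array([tp[0],.1115+(tp[0]-.575)*.025,tp[1]])-Rt.apply([.1283,.0055,.0332])
    print(th,p.round(3),np.round(rel(p,Rt),3).tolist())
E
python3 arc.py 15 19 23 27 31 35; python3 - <<'E'
from h import *
k=cam("scene");f=k["frame"]; cv2.imwrite("pics/s5.png",cv2.resize(f[130:330,180:380],(600,600),interpolation=cv2.INTER_CUBIC))
E
```

```text
Traceback (most recent call last):
  File "arc.py", line 5, in <module>
    print(s["time"],P0.round(4),"tip",tip.round(4),"pitch",pitch.round(1),"F",np.round(s["force"],1),"w",s["grip_width"].round(3),"q",s["q"].round(2))
                                                                                                         ^^^^^^^^^^^^^^^^^^^^^
AttributeError: 'float' object has no attribute 'round'
```

View pics/s5.png

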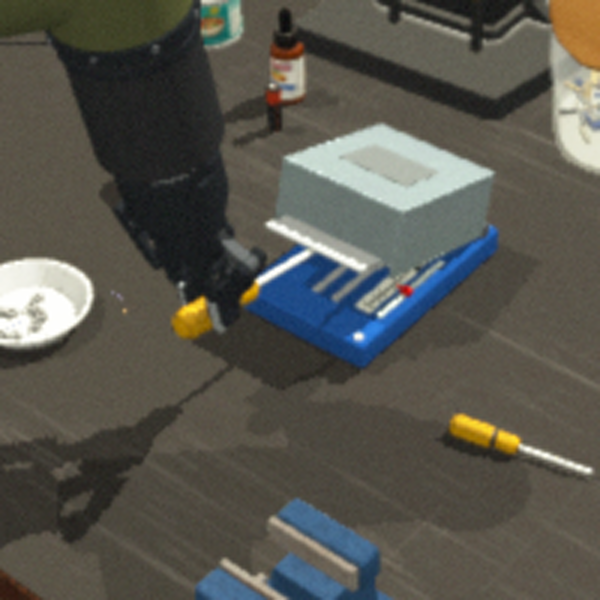

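The hood is rising on the blade: the lip is at (320,245) in the crop, with the shaft under it. Continuing along the arc.

```bash
sed -i 's/s\["grip_width"\].round(3)/round(s["grip_width"],3)/' arc.py; python3 arc.py 15 19 23 27 31 35
```

```text
8.8833 [0.4504 0.1141 0.0934] tip [0.5827 0.1125 0.084 ] pitch 4.5 F [-0.5  0.3  1.3] w 0.248 q [ 0.78 -0.51 -0.68  0.13 -1.27  0.79]
15.0 [0.449 0.114 0.091] [-0.002, 0.0, 0.002, -0.005, 0.0, 0.002]
19.0 [0.453 0.114 0.105] [0.004, 0.0, -0.01, -0.005, -0.021, 0.002]
23.0 [0.457 0.114 0.118] [0.011, 0.0, -0.023, -0.005, -0.042, 0.002]
27.0 [0.462 0.114 0.131] [0.019, 0.0, -0.035, -0.004, -0.062, 0.002]
31.0 [0.468 0.114 0.144] [0.027, 0.0, -0.046, -0.004, -0.083, 0.002]
35.0 [0.475 0.114 0.156] [0.036, 0.0, -0.057, -0.004, -0.104, 0.003]
```

{"api": "arm_command", "payload": {"series": [0.004,0,-0.011,0,-0.021,0,0.011,0,-0.023,0,-0.042,0,0.019,0,-0.035,0,-0.062,0,0.027,0,-0.046,0,-0.083,0,0.036,0,-0.057,0,-0.104,0]}}

```text
time: 9.3
eef_pos: [0.4742, 0.1141, 0.1531]
eef_rot: [0.999, 0.015, 0.038, -0.002]
force: [-0.1, 0.3, -1.6]
grip_width: 0.25
grasp_force: 98.6
```

```bash
python3 arc.py 35 39 43 47 51 55
```

```text
9.3 [0.4742 0.1141 0.1531] tip [0.6047 0.1125 0.1298] pitch 10.6 F [-0.1  0.3 -1.6] w 0.25 q [ 0.69 -0.34 -0.41  0.04 -1.43  0.91]
35.0 [0.475 0.114 0.156] [0.001, -0.0, -0.002, -0.003, 0.002, 0.003]
39.0 [0.483 0.115 0.167] [0.01, -0.0, -0.014, -0.003, -0.019, 0.003]
43.0 [0.491 0.115 0.179] [0.019, -0.0, -0.024, -0.003, -0.04, 0.003]
47.0 [0.5   0.115 0.189] [0.028, -0.0, -0.034, -0.003, -0.061, 0.003]
51.0 [0.509 0.115 0.199] [0.039, -0.0, -0.043, -0.003, -0.082, 0.003]
55.0 [0.519 0.115 0.209] [0.049, -0.0, -0.052, -0.003, -0.102, 0.003]
```

{"api": "arm_command", "payload": {"series": [0.01,0,-0.014,0,-0.019,0,0.019,0,-0.024,0,-0.04,0,0.028,0,-0.034,0,-0.061,0,0.039,0,-0.043,0,-0.082,0,0.049,0,-0.052,0,-0.102,0]}}

```text
time: 9.72
eef_pos: [0.5194, 0.1153, 0.2087]
eef_rot: [1.0, 0.015, -0.013, -0.001]
force: [0.2, 0.3, -1.7]
grip_width: 0.249
grasp_force: 98.6
```

```bash
python3 arc.py 55 58 61 64 67 70
```

```text
9.7167 [0.5194 0.1153 0.2087] tip [0.6469 0.1136 0.1722] pitch 16.5 F [ 0.2  0.3 -1.7] w 0.249 q [ 0.59 -0.12 -0.11 -0.02 -1.6   1.01]
55.0 [0.519 0.115 0.209] [-0.0, -0.0, 0.0, -0.002, -0.001, 0.003]
58.0 [0.527 0.116 0.215] [0.008, -0.0, -0.007, -0.002, -0.016, 0.003]
61.0 [0.535 0.116 0.221] [0.016, -0.0, -0.013, -0.002, -0.032, 0.003]
64.0 [0.544 0.116 0.227] [0.024, -0.0, -0.019, -0.002, -0.048, 0.003]
67.0 [0.552 0.116 0.232] [0.032, -0.0, -0.024, -0.002, -0.062, 0.003]
70.0 [0.561 0.116 0.235] [0.04, -0.0, -0.028, -0.002, -0.062, 0.003]
```

{"api": "arm_command", "payload": {"series": [0.008,0,-0.007,0,-0.016,0,0.016,0,-0.013,0,-0.032,0,0.024,0,-0.019,0,-0.048,0,0.032,0,-0.024,0,-0.062,0,0.04,0,-0.028,0,-0.062,0]}}

```text
time: 10.13
eef_pos: [0.5602, 0.1164, 0.2354]
eef_rot: [0.999, 0.014, -0.044, -0.0]
force: [-1.5, -0.2, -2.0]
grip_width: 0.252
grasp_force: 98.7
```

```bash
python3 arc.py 70 75 80; python3 - <<'E'
from h import *
t=cam("top"); cv2.imwrite("pics/t6.png",t["frame"]); c=cam("wrist"); cv2.imwrite("pics/w6.png",c["frame"])
k=cam("scene"); a=k["frame"][80:330,180:400]; b=t["frame"][120:260,220:310]
b=cv2.resize(b,(300,467)); w=cv2.resize(c["frame"],(200,150))
o=np.zeros((500,740,3),np.uint8); o[:500,:440]=cv2.resize(a,(440,500)); o[:467,440:]=b; cv2.imwrite("pics/m6.png",o)
E
```

```text
10.1333 [0.5602 0.1164 0.2354] tip [0.6852 0.1146 0.1911] pitch 20.0 F [-1.5 -0.2 -2. ] w 0.252 q [ 0.53  0.05  0.11 -0.04 -1.71  1.07]
70.0 [0.561 0.116 0.235] [0.0, -0.0, -0.0, -0.002, 0.0, 0.002]
75.0 [0.575 0.117 0.24 ] [0.014, -0.0, -0.006, -0.002, 0.0, 0.002]
80.0 [0.589 0.117 0.243] [0.028, 0.0, -0.01, -0.002, 0.0, 0.002]
```

View pics/m6.png

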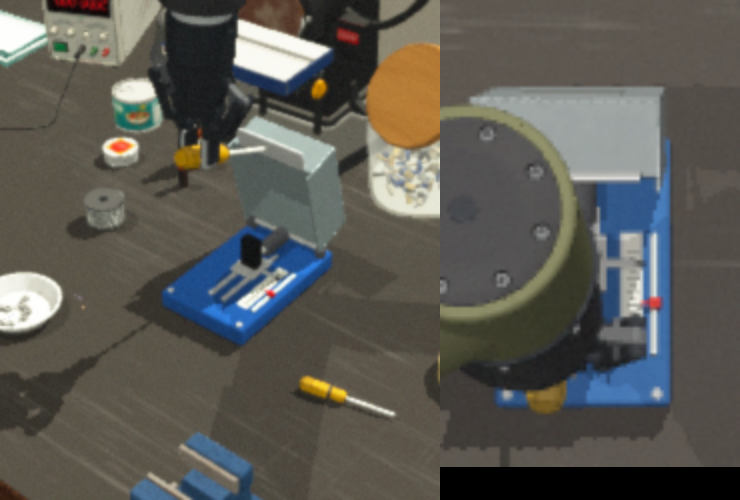

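The hood stands at about 70° on the shaft. The black handle shows at crop (253,250) and the red index at crop (655,303). Continuing past upright.

```bash
python3 arc.py 74 78 82 86 90 94 98 102 106 109
```

```text
10.2833 [0.5601 0.1165 0.2353] tip [0.6851 0.1146 0.1912] pitch 19.9 F [-0.2 -0.7 -1.4] w 0.251 q [ 0.53  0.04  0.11 -0.04 -1.71  1.07]
74.0 [0.572 0.117 0.239] [0.011, 0.0, -0.005, -0.002, -0.001, 0.002]
78.0 [0.583 0.117 0.242] [0.023, 0.0, -0.009, -0.002, -0.001, 0.002]
82.0 [0.595 0.117 0.244] [0.034, 0.0, -0.012, -0.002, -0.001, 0.002]
86.0 [0.607 0.118 0.245] [0.046, 0.0, -0.014, -0.002, -0.001, 0.002]
90.0 [0.619 0.118 0.246] [0.058, 0.0, -0.015, -0.002, -0.001, 0.002]
94.0 [0.631 0.118 0.245] [0.069, 0.0, -0.016, -0.002, -0.001, 0.002]
98.0 [0.642 0.119 0.244] [0.081, 0.0, -0.016, -0.002, -0.001, 0.002]
102.0 [0.654 0.119 0.242] [0.093, 0.0, -0.015, -0.002, -0.001, 0.002]
106.0 [0.666 0.119 0.239] [0.105, 0.0, -0.013, -0.002, -0.001, 0.002]
109.0 [0.674 0.119 0.236] [0.114, 0.0, -0.011, -0.002, -0.001, 0.002]
```

{"api": "arm_command", "payload": {"series": [0.012,0,-0.005,0,0,0,0.023,0,-0.009,0,0,0,0.034,0,-0.012,0,0,0,0.046,0,-0.015,0,0,0,0.058,0,-0.017,0,0,0]}}

```text
time: 10.7
eef_pos: [0.619, 0.1182, 0.2479]
eef_rot: [0.999, 0.015, -0.043, -0.001]
force: [-0.6, -0.0, -0.6]
grip_width: 0.25
grasp_force: 98.6
```

{"api": "arm_command", "payload": {"series": [0.011,0,-0.001,0,0,0,0.023,0,-0.001,0,0,0,0.035,0,0,0,0,0,0.045,0,0.001,0,0,0,0.052,0,0.002,0,0,0]}}

```text
time: 11.12
eef_pos: [0.6708, 0.1198, 0.2406]
eef_rot: [0.999, 0.015, -0.043, -0.001]
force: [-1.0, -1.0, -1.3]
grip_width: 0.251
grasp_force: 98.7
```

```bash
python3 arc.py 90 109; python3 - <<'E'
from h import *
# predicted lip-edge corner & hood roof edge pixels for angles, and observe grey in top/scene
t=cam("top");k=cam("scene"); import pickle; pickle.dump((t,k),open("p7.pkl","wb"))
for th in (70,90,100,108):
    a=np.radians(th); out=[]
    for r,s in((.170,0),(.142,.052),(.0,.052)):
        x=.722-r*np.cos(a)+s*np.sin(a); z=.042+r*np.sin(a)+s*np.cos(a)
        for y in(.06,.16): out+= [tuple(np.round(proj(k,[x,y,z])).astype(int).tolist())]
    print(th,out)
f=k["frame"]; h=cv2.cvtColor(f,cv2.COLOR_BGR2HSV)
m=cv2.inRange(h,(75,8,120),(105,70,255)); m[:, :270]=0;m[:,380:]=0;m[:100]=0;m[240:]=0
n,l,st,ce=cv2.connectedComponentsWithStats(m)
for i in range(1,n):
    if st[i,4]>150: print(st[i],ce[i].round())
for v in range(110,215,6):
    q=np.flatnonzero(m[v]); print(v,q.min() if len(q) else 0,q.max() if len(q) else 0,len(q),end="; ")
E
```

```text
11.1167 [0.6708 0.1198 0.2406] tip [0.7959 0.118  0.1964] pitch 20.0 F [-1.  -1.  -1.3] w 0.251 q [ 0.45  0.34  0.46 -0.04 -1.76  1.14]
90.0 [0.619 0.118 0.246] [-0.052, 0.0, -0.0, -0.002, -0.0, 0.003]
109.0 [0.674 0.119 0.236] [0.004, 0.0, 0.004, -0.002, -0.0, 0.003]
70 [(326, 163), (294, 148), (341, 155), (309, 142), (349, 190), (320, 177)]
90 [(341, 149), (309, 135), (353, 150), (321, 137), (350, 195), (320, 182)]
100 [(348, 145), (316, 132), (358, 150), (327, 137), (349, 198), (320, 185)]
108 [(353, 143), (321, 130), (361, 151), (330, 138), (349, 201), (320, 187)]
[327 150  38  52 591] [346. 175.]
110 0 0 0; 116 309 309 1; 122 0 0 0; 128 0 0 0; 134 0 0 0; 140 0 0 0; 146 328 335 4; 152 331 364 16; 158 273 363 21; 164 323 358 12; 170 323 377 24; 176 328 354 19; 182 322 356 18; 188 309 354 16; 194 315 352 7; 200 328 350 7; 206 0 0 0; 212 297 297 1;
```

The grey mask in the scene view now reaches column 364. With the tip where it stands, that puts the hood well past upright, near its stop. I'll back the driver out and carry it to its old place.

{"api": "arm_command", "payload": {"series": [-0.02,0,0,0,0,0,-0.05,0,-0.005,0,0,0,-0.08,0,-0.01,0,0,0,-0.11,0,-0.01,0,0,0,-0.14,0,-0.01,0,0,0]}}

```text
time: 11.63
eef_pos: [0.5305, 0.1152, 0.264]
eef_rot: [0.999, 0.014, -0.042, -0.001]
force: [-0.6, 0.9, -0.0]
grip_width: 0.251
grasp_force: 98.6
```

```bash
python3 arc.py; python3 - <<'E'
from h import *
print(rel([.44,-.06,.17],rot(1.5,-5)), rel([.429,-.2417,.12],rot(-7.3,15.4),[.44,-.06,.17],rot(1.5,-5)))
k=cam("scene");h=cv2.cvtColor(k["frame"],cv2.COLOR_BGR2HSV)
m=cv2.inRange(h,(75,8,120),(105,70,255))
for v in range(128,206,6):
    q=280+np.flatnonzero(m[v,280:380]); print(v,q.min() if len(q) else 0,q.max() if len(q) else 0,len(q),end="; ")
E
```

```text
11.6333 [0.5305 0.1152 0.264 ] tip [0.6557 0.1134 0.2201] pitch 19.8 F [-0.6  0.9 -0. ] w 0.251 q [ 0.55 -0.03  0.09 -0.05 -1.76  1.04]
[-0.0873, 0.1728, 0.1011, -0.0031, -0.0028, 0.0028] [-0.0113, 0.1813, 0.0512, -0.014, 0.3553, 0.1538]
128 0 0 0; 134 0 0 0; 140 0 0 0; 146 0 0 0; 152 354 363 6; 158 0 0 0; 164 351 351 1; 170 334 378 9; 176 332 348 12; 182 330 344 13; 188 310 344 13; 194 315 341 6; 200 328 338 2;
```

{"api": "arm_command", "payload": {"series": [-0.09,0.16,0.08,0,0,0,-0.09,0.16,0.08,0,0,0,-0.09,0.16,0.08,0,0,0,-0.09,0.16,0.08,0,0,0,-0.09,0.16,0.08,0,0,0]}}

```text
time: 12.1
eef_pos: [0.4384, -0.0487, 0.1902]
eef_rot: [0.999, 0.015, -0.042, -0.001]
force: [0.7, 0.1, -0.7]
grip_width: 0.251
grasp_force: 98.6
```

{"api": "arm_command", "payload": {"series": [0,0.18,0.06,-0.014,0.355,0.154,0,0.18,0.06,-0.014,0.355,0.154,0,0.18,0.06,-0.014,0.355,0.154,0,0.18,0.06,-0.014,0.355,0.154,0,0.18,0.06,-0.014,0.355,0.154]}}

```text
time: 12.52
eef_pos: [0.4373, -0.2292, 0.1301]
eef_rot: [0.989, -0.063, 0.137, 0.007]
force: [1.3, 0.8, -1.0]
grip_width: 0.251
grasp_force: 98.6
```

{"api": "arm_command", "payload": {"series": [0,0,0,0,0,0,0,0,0,0,0,0,0,0,0,0,0,0,0,0,0,0,0,0,0,0,0,0,0,0]}}

```text
time: 12.93
eef_pos: [0.441, -0.226, 0.1311]
eef_rot: [0.989, -0.061, 0.134, 0.007]
force: [-1.0, 0.1, -1.0]
grip_width: 0.247
grasp_force: 98.7
```

```bash
python3 arc.py; python3 - <<'E'
from h import *
print(rel([.429,-.2417,.006],rot(-7.3,15.4)))
t=cam("top");k=cam("scene");import pickle; pickle.dump((t,k),open("p8.pkl","wb"))
f=t["frame"]; h=cv2.cvtColor(f,cv2.COLOR_BGR2HSV)
red=cv2.inRange(h,(0,150,100),(8,255,255))|cv2.inRange(h,(172,150,100),(180,255,255))
red[:, :270]=0; red[:,300:]=0;red[:180]=0;red[230:]=0; print("red",np.argwhere(red).mean(0), red.sum()/255)
for v in range(130,175,4): print(v, f[v,262].tolist(), f[v,272].tolist())
E
```

```text
12.9333 [ 0.441  -0.226   0.1311] tip [ 0.5718 -0.2478  0.1333] pitch -0.5 F [-1.   0.1 -1. ] w 0.247 q [-0.05 -0.49 -0.57  0.02 -1.22  1.5 ]
[-0.043, 0.0174, 0.1178, -0.0039, -0.0012, 0.0032]
red [210.28571429 284.14285714] 7.0
130 [134, 137, 138] [135, 139, 140]
134 [108, 109, 104] [108, 109, 105]
138 [109, 110, 105] [109, 109, 105]
142 [107, 107, 102] [108, 109, 104]
146 [108, 108, 105] [106, 106, 102]
150 [126, 126, 122] [127, 128, 121]
154 [124, 126, 119] [125, 128, 121]
158 [126, 127, 121] [123, 126, 120]
162 [124, 127, 120] [124, 127, 120]
166 [139, 142, 141] [139, 140, 142]
170 [91, 89, 87] [145, 93, 52]
174 [79, 76, 77] [146, 96, 56]
```

{"api": "arm_command", "payload": {"series": [-0.01,0,0.035,0,0,0,-0.018,0,0.07,0,0,0,-0.025,0,0.095,0,0,0,-0.029,0,0.108,0,0,0,-0.031,0,0.115,0,0,0]}}

```text
time: 13.45
eef_pos: [0.4399, -0.2259, 0.0086]
eef_rot: [0.989, -0.062, 0.132, 0.007]
force: [-0.4, 0.3, -1.4]
grip_width: 0.249
grasp_force: 98.7
```

{"api": "arm_command", "payload": {"series": [0,0,0,0,0,0,0,0,0,0,0,0,0,0,0,0,0,0,0,0,0,0,0,0,0,0,0,0,0,0]}}

```text
time: 13.87
eef_pos: [0.4419, -0.2268, 0.0128]
eef_rot: [0.989, -0.062, 0.135, 0.007]
force: [-0.2, 0.3, -0.9]
grip_width: 0.253
grasp_force: 98.7
```

Down another 8 mm, then open and back off along the tool axis.

{"api": "arm_command", "payload": {"series": [0,0,0.003,0,0,0,-0.001,0,0.006,0,0,0,-0.002,0,0.008,0,0,0,-0.002,0,0.008,0,0,0,-0.002,0,0.008,0,0,0]}}

```text
time: 14.28
eef_pos: [0.442, -0.2269, 0.0042]
eef_rot: [0.989, -0.062, 0.135, 0.007]
force: [-1.8, 0.5, 4.4]
grip_width: 0.249
grasp_force: 99.3
```

{"api": "arm_command", "payload": {"series": [0,0,0,0,0,0,0,0,0,0,0,0,0,0,0,0,0,0,0,0,0,0,0,0,0,0,0,0,0,0], "claw": 0.07}}

```text
time: 14.7
eef_pos: [0.4413, -0.2267, 0.003]
eef_rot: [0.989, -0.062, 0.134, 0.007]
force: [0.9, -0.1, -0.4]
grip_width: 0.82
grasp_force: 0.0
```

{"api": "arm_command", "payload": {"series": [0,0,-0.02,0,0,0,0,0,-0.05,0,0,0,0,0,-0.08,0,0,0,0,0,-0.12,0,0,0,0,0,-0.16,0,0,0]}}

```text
time: 15.12
eef_pos: [0.3979, -0.2217, 0.1584]
eef_rot: [0.989, -0.062, 0.133, 0.007]
force: [2.0, -0.9, 0.9]
grip_width: 0.819
grasp_force: 0.0
```

```bash
python3 arc.py; python3 - <<'E'
from h import *
import pickle
t,k=pickle.load(open("p8.pkl","rb")); k=cam("scene"); t=cam("top"); pickle.dump((t,k),open("p9.pkl","wb"))
# dark (black) blobs near the handle in top and scene
for n,c,(u0,v0,u1,v1) in(("top",t,(240,170,290,240)),("scene",k,(250,150,360,260))):
    f=c["frame"]; h=cv2.cvtColor(f,cv2.COLOR_BGR2HSV)
    m=cv2.inRange(f,(0,0,0),(45,45,45)); z=np.zeros_like(m); z[v0:v1,u0:u1]=m[v0:v1,u0:u1]
    nn,l,st,ce=cv2.connectedComponentsWithStats(z)
    for i in range(1,nn):
        if st[i,4]>2: print(n,"dark",st[i].tolist(),ce[i].round(1).tolist())
    red=cv2.inRange(h,(0,120,90),(10,255,255))|cv2.inRange(h,(170,120,90),(180,255,255)); z=np.zeros_like(m); z[v0:v1,u0:u1]=red[v0:v1,u0:u1]
    nn,l,st,ce=cv2.connectedComponentsWithStats(z)
    for i in range(1,nn): print(n,"red",st[i].tolist(),ce[i].round(1).tolist())
f=t["frame"];y=cv2.inRange(cv2.cvtColor(f,cv2.COLOR_BGR2HSV),(15,130,100),(32,255,255)); y=cv2.morphologyEx(y,cv2.MORPH_CLOSE,np.ones((7,7)))
nn,l,st,ce=cv2.connectedComponentsWithStats(y)
for i in range(1,nn):
    if st[i,1]>230 and st[i,4]>40: print("yel",st[i],ce[i].round(1))
print(proj(t,[.794,.11,.196]),proj(t,[.722,.11,.212]))
E
```

```text
15.1167 [ 0.3979 -0.2217  0.1584] tip [ 0.5287 -0.2437  0.1603] pitch -0.3 F [ 2.  -0.9  0.9] w 0.819 q [-0.05 -0.63 -0.61  0.02 -1.32  1.49]
top dark [256, 196, 11, 6, 32] [261.4, 199.5]
top red [281, 209, 5, 4, 12] [283.7, 210.2]
scene dark [250, 160, 3, 2, 5] [250.8, 160.6]
scene dark [270, 170, 2, 3, 5] [270.4, 171.2]
scene dark [301, 197, 59, 63, 2221] [337.1, 231.5]
scene red [313, 225, 3, 3, 6] [314.2, 226.2]
yel [328 239  23   9 148] [338.4 242.7]
yel [391 267  14  33 300] [397.8 284. ]
yel [445 299  12  23 153] [450.4 309.2]
(np.float64(259.6654789455638), np.float64(123.11232836801051)) (np.float64(258.1513020593102), np.float64(154.2027476153301))
```

```bash
python3 - <<'E'
from h import *
import pickle
t,k=pickle.load(open("p9.pkl","rb"))
H=onz(t,261.4,199.3,.08); print("handle",H,"red",onz(t,283.7,210.2,.036), "scene red",onz(k,314.2,226.2,.036))
p1=[.44,.0,.22]; print(rel(p1,rot(1.5,0))); p2=[H[0]-.06,H[1],.2]; print(rel(p2,rot(1.5,0),p1,rot(1.5,0)))
f=t["frame"]
for v in range(192,216,2): print(v,[int(x) for x in f[v,266:294].astype(int).sum(1)//3])
E
```

```text
handle [0.63998862 0.1103741  0.08      ] red [0.61964724 0.05829093 0.036     ] scene red [0.61808778 0.05897718 0.036     ]
[0.0254, -0.2262, -0.0488, 0.0208, -0.2812, -0.1505]
[0.1428, -0.1067, 0.02, 0.0, 0.0, 0.0]
192 [208, 206, 212, 219, 80, 79, 83, 134, 224, 244, 254, 254, 254, 254, 231, 133, 142, 214, 249, 148, 134, 132, 118, 65, 84, 81, 83, 84]
194 [149, 208, 210, 217, 77, 81, 118, 134, 222, 243, 254, 254, 254, 254, 232, 134, 142, 214, 249, 148, 133, 134, 116, 68, 80, 81, 83, 84]
196 [51, 147, 210, 217, 117, 117, 119, 133, 221, 242, 253, 253, 253, 253, 233, 133, 142, 215, 249, 149, 134, 133, 117, 69, 80, 82, 83, 83]
198 [34, 98, 211, 212, 208, 208, 209, 227, 228, 229, 229, 226, 201, 146, 147, 100, 130, 215, 249, 148, 134, 132, 116, 68, 84, 86, 87, 89]
200 [27, 98, 210, 224, 115, 129, 130, 131, 158, 174, 194, 195, 195, 205, 184, 131, 144, 214, 249, 149, 134, 133, 117, 68, 81, 80, 85, 85]
202 [174, 223, 228, 224, 80, 95, 100, 146, 233, 252, 212, 253, 253, 254, 232, 133, 142, 215, 248, 138, 133, 133, 117, 69, 79, 83, 82, 85]
204 [220, 226, 228, 221, 121, 135, 134, 148, 236, 254, 253, 254, 253, 253, 232, 134, 142, 214, 249, 147, 133, 133, 117, 70, 84, 83, 84, 81]
206 [228, 230, 233, 228, 119, 132, 133, 146, 236, 254, 254, 253, 254, 254, 232, 135, 143, 214, 249, 138, 133, 132, 117, 69, 81, 83, 82, 84]
208 [179, 173, 81, 99, 134, 134, 134, 148, 235, 254, 254, 253, 254, 253, 230, 136, 145, 214, 250, 138, 135, 133, 117, 69, 83, 83, 84, 85]
210 [232, 224, 120, 133, 133, 136, 132, 148, 236, 255, 255, 254, 254, 254, 207, 134, 111, 134, 129, 128, 106, 133, 118, 70, 81, 81, 83, 85]
212 [231, 227, 133, 135, 134, 134, 134, 147, 235, 254, 253, 253, 251, 205, 181, 101, 104, 138, 138, 87, 106, 134, 117, 69, 80, 83, 84, 83]
214 [232, 226, 133, 134, 132, 132, 134, 147, 236, 255, 254, 253, 253, 253, 232, 132, 143, 220, 247, 136, 133, 134, 117, 71, 83, 84, 86, 84]
```

{"api": "arm_command", "payload": {"series": [0.025,-0.17,-0.05,0,0,0,0.025,-0.17,-0.05,0,0,0,0.025,-0.17,-0.05,0,0,0,0.025,-0.17,-0.05,0,0,0,0.025,-0.17,-0.05,0,0,0]}}

```text
time: 15.63
eef_pos: [0.432, -0.0506, 0.2147]
eef_rot: [0.989, -0.06, 0.136, 0.006]
force: [0.5, -0.9, -0.2]
grip_width: 0.82
grasp_force: 0.0
```

{"api": "arm_command", "payload": {"series": [0.12,-0.16,0,0.021,-0.281,-0.15,0.12,-0.16,0,0.021,-0.281,-0.15,0.12,-0.16,0,0.021,-0.281,-0.15,0.12,-0.16,0,0.021,-0.281,-0.15,0.12,-0.16,0,0.021,-0.281,-0.15]}}

```text
time: 16.05
eef_pos: [0.5517, 0.0737, 0.2406]
eef_rot: [1.0, 0.013, -0.008, -0.002]
force: [0.2, -0.8, -0.0]
grip_width: 0.823
grasp_force: 0.0
```

{"api": "arm_command", "payload": {"series": [0,0,0,0,0,0,0,0,0,0,0,0,0,0,0,0,0,0,0,0,0,0,0,0,0,0,0,0,0,0]}}

```text
time: 16.47
eef_pos: [0.5491, 0.0717, 0.2429]
eef_rot: [1.0, 0.013, -0.005, -0.003]
force: [-0.4, 0.4, 0.1]
grip_width: 0.82
grasp_force: 0.0
```

```bash
python3 - <<'E'
from h import *
s=bot.state(); print(s["time"],s["eef_pos"],s["eef_rot"],s["q"].round(2))
c=cam("wrist"); import pickle; pickle.dump(c,open("w9.pkl","wb")); cv2.imwrite("pics/w9.png",c["frame"])
print("eye",c["eye"])
for P in ([.64,.1104,.08],[.62,.058,.036],[.65,.064,.034],[.645,.11,.038]): print(np.round(proj(c,P)))
f=c["frame"];h=cv2.cvtColor(f,cv2.COLOR_BGR2HSV)
m=cv2.inRange(f,(0,0,0),(45,45,45)); nn,l,st,ce=cv2.connectedComponentsWithStats(m)
for i in range(1,nn):
    if st[i,4]>40: print("dark",st[i].tolist(),ce[i].round(1).tolist())
red=cv2.inRange(h,(0,120,90),(8,255,255))|cv2.inRange(h,(172,120,90),(180,255,255))
nn,l,st,ce=cv2.connectedComponentsWithStats(red)
for i in range(1,nn):
    if st[i,4]>10: print("red",st[i].tolist(),ce[i].round(1).tolist())
E
```

```text
16.4667 [0.5491355  0.07171409 0.24293826] [ 0.9999047   0.01263481 -0.00493398 -0.0025699 ] [ 0.49 -0.07 -0.   -0.01 -1.65  1.11]
eye [0.62051598 0.07250066 0.383825  ]
[280. 113.]
[340. 139.]
[334. 106.]
[286. 110.]
dark [404, 293, 26, 77, 1086] [415.6, 332.2]
red [331, 136, 14, 8, 70] [339.3, 139.9]
```

```bash
python3 - <<'E'
from h import *
import pickle
c=pickle.load(open("w9.pkl","rb")); g=cv2.cvtColor(c["frame"],cv2.COLOR_BGR2GRAY).astype(int)
print("cols",list(range(246,346,4)))
for v in range(84,152,2): print(v,*g[v,246:346:4])
E
```

```text
cols [246, 250, 254, 258, 262, 266, 270, 274, 278, 282, 286, 290, 294, 298, 302, 306, 310, 314, 318, 322, 326, 330, 334, 338, 342]
84 108 107 108 108 107 111 143 229 172 247 235 100 210 178 122 108 108 216 247 247 247 244 153 246 233
86 109 108 108 108 108 175 196 217 205 247 237 191 246 246 238 92 109 242 247 247 247 247 152 247 244
88 108 108 108 108 108 234 246 229 226 247 239 244 247 247 246 92 109 247 247 247 247 247 152 247 244
90 108 109 108 109 109 246 247 231 230 247 240 246 246 247 245 92 97 247 247 247 247 247 150 247 244
92 109 108 109 108 109 246 247 242 234 247 241 246 246 246 241 91 94 247 247 247 247 247 149 247 245
94 108 109 108 109 109 245 247 247 226 241 227 245 245 246 241 90 123 247 247 247 247 247 149 247 246
96 108 109 117 108 109 188 117 107 85 88 83 128 244 246 241 90 130 247 247 247 247 247 150 247 245
98 124 138 145 119 141 78 73 73 74 76 78 75 194 246 241 92 134 247 247 247 247 247 149 247 245
100 148 149 149 148 148 69 79 79 82 83 85 78 69 246 241 112 135 246 247 247 247 247 150 247 245
102 149 150 150 150 149 67 80 80 82 84 84 75 48 244 242 134 135 246 
[... 1768 characters left out ...]
10 111 229 218 109 109 123 247 247 146 150 150 247 247 247 247 244 155 103 103
140 148 149 150 150 126 112 110 228 220 108 109 126 247 247 150 150 150 247 247 247 247 187 123 102 102
142 148 148 150 150 112 110 109 225 220 106 110 137 247 247 150 150 150 247 247 247 247 225 135 108 103
144 147 149 150 152 112 109 109 225 220 108 109 150 247 247 150 150 150 247 247 247 247 213 90 180 135
146 148 148 150 152 111 108 111 225 220 107 111 149 247 247 150 150 150 247 247 247 247 242 96 237 159
148 148 149 150 150 111 109 109 223 223 106 118 150 247 247 150 149 149 246 247 247 247 242 127 247 183
150 148 149 150 150 111 109 109 223 223 106 125 150 247 247 149 148 147 245 247 247 247 240 134 247 186
```

```bash
python3 - <<'E'
from h import *
import pickle
c=pickle.load(open("w9.pkl","rb")); t,k=pickle.load(open("p9.pkl","rb"))
f=c["frame"][102:116,322:340].astype(int).sum(2)//3; print(f)
H=onz(c,278.5,104,.08); P=onz(c,330,108.5,.035); I=onz(c,339.3,139.9,.036); print("handle",H,"ptr",P,"idx",I,"delta",np.dot(P-I,[1,.026,0]))
P2=onz(t,279,198.4,.035); I2=onz(t,283.7,210.3,.036); print("top: ",P2,I2,np.dot(P2-I2,[1,.026,0]))
p=[H[0],H[1],.12]; print(rel(p,rot(1.5,0))); print(rel([H[0],H[1],.044],rot(1.5,0),p,rot(1.5,0)))
E
```

```text
[[247 247 247 247 247 247 247 247 247 218 167 163 163 165 201 246 247 247]
 [247 247 247 247 247 247 247 247 247 218 168 164 164 166 201 246 247 247]
 [247 247 247 246 247 247 247 247 247 218 167 164 164 164 202 246 247 247]
 [247 247 247 247 247 247 247 247 247 217 167 163 164 165 201 246 247 247]
 [247 247 247 247 247 247 247 247 247 213 164 161 162 164 200 245 247 247]
 [247 247 247 246 242 243 245 246 236 179 146 149 156 161 199 245 247 247]
 [247 247 247 241 190 163 171 171 150 116 108 129 149 159 199 245 247 247]
 [247 247 247 240 195 181 188 189 164 121 112 133 153 161 200 245 247 247]
 [247 247 247 245 241 244 245 246 238 182 147 152 160 164 200 245 247 247]
 [247 247 247 246 245 245 246 247 243 193 155 160 162 164 200 246 247 247]
 [245 245 245 243 242 244 245 245 236 180 153 161 163 164 200 246 247 247]
 [239 239 238 238 241 245 246 246 239 180 151 160 162 165 200 246 247 247]
 [225 220 220 223 238 247 247 247 246 198 152 160 163 164 201 246 247 247]
 [240 239 239 242 247 247 247 247 247 207 153 160 163 165 201 246 247 247]]
handle [0.64700703 0.1120036  0.08      ] ptr [0.64788494 0.06819089 0.035     ] idx [0.61871406 0.05819964 0.036     ] delta 0.029430643443945487
top:  [0.64859286 0.0706467  0.035     ] [0.61940083 0.05828445 0.036     ] 0.029513456604012618
[0.1, -0.0371, 0.1222, -0.0053, 0.0097, -0.0009]
[0.0, 0.0, 0.076, 0.0, 0.0, 0.0]
```

The handle is at about (0.647, 0.112). The index lies 29.5 mm nearer than the pointer, and both views agree. Approaching.

{"api": "arm_command", "payload": {"series": [0.1,-0.037,0.1,0,0.01,0,0.1,-0.037,0.1,0,0.01,0,0.1,-0.037,0.1,0,0.01,0,0.1,-0.037,0.1,0,0.01,0,0.1,-0.037,0.1,0,0.01,0], "claw": 0.06}}

```text
time: 16.93
eef_pos: [0.6466, 0.1124, 0.1347]
eef_rot: [1.0, 0.013, -0.005, -0.001]
force: [0.3, 0.1, -1.2]
grip_width: 0.702
grasp_force: 0.0
```

{"api": "arm_command", "payload": {"series": [0,0,0,0,0,0,0,0,0,0,0,0,0,0,0,0,0,0,0,0,0,0,0,0,0,0,0,0,0,0]}}

```text
time: 17.35
eef_pos: [0.6475, 0.1124, 0.1427]
eef_rot: [1.0, 0.013, 0.0, -0.003]
force: [-0.0, -0.7, 0.3]
grip_width: 0.707
grasp_force: 0.0
```

```bash
python3 - <<'E'
from h import *
s=bot.state(); print(s["time"],s["eef_pos"],s["grip_width"],s["force"]); print(rel([.647,.112,.045],rot(1.5,0)))
E
```

```text
17.35 [0.64751939 0.11242365 0.14268126] 0.7072326838843673 [-0.00228563 -0.71240813  0.25937467]
[-0.0006, 0.001, 0.0977, -0.0056, -0.0007, -0.0004]
```

{"api": "arm_command", "payload": {"series": [0,0,0.03,0,0,0,0,0,0.055,0,0,0,0,0,0.078,0,0,0,0,0,0.09,0,0,0,0,0,0.097,0,0,0]}}

```text
time: 17.77
eef_pos: [0.6464, 0.1126, 0.0423]
eef_rot: [1.0, 0.013, -0.002, -0.002]
force: [-0.3, -0.0, -0.6]
grip_width: 0.701
grasp_force: 0.0
```

{"api": "arm_command", "payload": {"series": [0,0,0,0,0,0,0,0,0,0,0,0,0,0,0,0,0,0,0,0,0,0,0,0,0,0,0,0,0,0], "claw": 0.0, "squeeze": 80}}

```text
time: 18.18
eef_pos: [0.6483, 0.1127, 0.0463]
eef_rot: [1.0, 0.013, 0.001, -0.002]
force: [-1.6, -1.7, 5.5]
grip_width: 0.293
grasp_force: 79.5
```

{"api": "arm_command", "payload": {"series": [0,0,0,0,0,0,0,0,0,0,0,0,0,0,0,0,0,0,0,0,0,0,0,0,0,0,0,0,0,0]}}

```text
time: 18.6
eef_pos: [0.6483, 0.1127, 0.0463]
eef_rot: [1.0, 0.013, 0.001, -0.002]
force: [-1.9, -1.7, 5.4]
grip_width: 0.29
grasp_force: 79.5
```

{"api": "arm_command", "payload": {"series": [-0.006,0,-0.001,0,0,0,-0.012,0,-0.001,0,0,0,-0.018,0,-0.001,0,0,0,-0.024,0,-0.001,0,0,0,-0.03,0,-0.001,0,0,0]}}

```text
time: 19.02
eef_pos: [0.6191, 0.112, 0.0463]
eef_rot: [1.0, 0.013, 0.002, -0.002]
force: [8.3, -3.0, -0.4]
grip_width: 0.288
grasp_force: 79.1
```

{"api": "arm_command", "payload": {"series": [0,0,0,0,0,0,0,0,0,0,0,0,0,0,0,0,0,0,0,0,0,0,0,0,0,0,0,0,0,0]}}

```text
time: 19.43
eef_pos: [0.6192, 0.112, 0.0463]
eef_rot: [1.0, 0.013, 0.002, -0.002]
force: [6.7, -1.2, -0.9]
grip_width: 0.293
grasp_force: 79.0
```

```bash
python3 - <<'E'
from h import *
s=bot.state(); print(s["time"],s["eef_pos"],s["grip_width"],s["force"],s["grasp_force"])
c=cam("wrist"); k=cam("scene"); t=cam("top"); import pickle; pickle.dump((c,k,t),open("p10.pkl","wb"))
np.set_printoptions(linewidth=250)
for n,cc in(("wrist",c),("top",t),("scene",k)):
    f=cc["frame"];h=cv2.cvtColor(f,cv2.COLOR_BGR2HSV); u,v=map(int,proj(cc,[.619,.0625,.036])); print(n,u,v)
    red=cv2.inRange(h,(0,120,90),(8,255,255))|cv2.inRange(h,(172,120,90),(180,255,255)); z=np.zeros_like(red)
    if not(20<u<620 and 20<v<460): continue
    z[v-20:v+20,u-25:u+25]=red[v-20:v+20,u-25:u+25]; q=np.argwhere(z); print("red",q.mean(0) if len(q) else None,len(q))
    print(cv2.cvtColor(f,cv2.COLOR_BGR2GRAY)[v-12:v+13,u-20:u+14:1 if n!="wrist" else 2])
E
```

```text
19.4333 [0.61921967 0.11196805 0.04629129] 0.2933483493306297 [ 6.73627656 -1.16227366 -0.88862762] 78.97377490997314
wrist 423 293
red [292.71311475 429.46448087] 366
[[223 241 247 247 247 163 140 140 140 126  99 191 247 247 247 247 242]
 [211 238 247 247 247 159 140 140 140 115 105 195 247 247 247 247 238]
 [247 247 247 247 247 155 139 140 140 121 123 190 245 247 247 247 227]
 [247 247 247 247 247 153 139 140 140 136 139 161 211 223 224 221 181]
 [247 247 247 247 247 150 139 140 140 139 138 119 139 145 145 143 126]
 [247 247 247 247 246 148 138 141 139 137 129  92 100 101 101 100  99]
 [247 247 247 247 246 146 138 139 139 129 116  87  93  96  96  97  98]
 [247 247 247 247 242 141 136 137 137 113  99  85  94  96  96  97  97]
 [246 246 247 247 226 125 121 121 130 116  95  86  94  96  96  96  97]
 [246 218 197 196 139  94  93  93 120 130 107  88  95  96  94  96  96]
 [245 153  78  75  79  95  96  97 114 116 103  94  95  94  96  96  95]
 [244 114  65  64  88 105 105 104 104  95  94  95  95  94  94  96  95]
 [244 102  65  65  97  97  96  96  96  93  95  96  94  93  94  93  96]
 [243 112
[... 7174 characters left out ...]
 86]
 [ 60  59  73 106 112 122 151 198 237 253 252 228 175 206 249 254 236 176 132 114 113 116 100  85  77  73  70  71  69  69  77  79  84  88]
 [ 62  70  94 113 111 111 113 126 154 195 199 155 167 250 253 234 160 123 114 113 109 100  86  79  77  72  72  68  67  75  86  87  85  84]
 [ 70  98 108 110 114 113 112 115 117 121 122 116 131 213 212 155 120 111 113 109  93  85  79  75  73  70  73  64  78  82  85  83  87  86]
 [ 75 104 110 110 110 106 113 111 114 113 114 113 115 139 132 116 114 105 107  91  82  78  74  68  74  73  61  76  80  87  86  87  85  86]
 [ 95 109 108 112 110 108 111 113 114 112 111 111 114 114 113 109 110 102  89  80  77  72  72  69  65  62  75  83  84  86  87  86  85  85]]
```

In the wrist view the pointer's dark tip (row 292.7) lines up with the red index (row 292.7), and the grip is firm and still. Handing in.

```bash
python3 -c "
from station import bot
print(bot.sign_off())"
```

```text
the job is handed in; nothing more can be done
None
```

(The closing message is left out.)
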